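Close up a vial feed lane and bolt it

TASK

Push the row of four vial carriers from behind, as one train, along the lane until the leading carrier is up against the end stop and all four are closed up; then push the retaining bolt fully home behind the last carrier, by its upright tab. Only push: lift nothing, do not touch the vials in the carriers, and leave the other things on the bench where they are.

Things in the scene. Friction and masses are not known exactly. Their poses are not given: they have to be found in the camera images.
- lane: Fixed aluminium feed lane, 320 mm long (y), 70 mm wide (x). Origin: centre of its underside; y runs along it to the end stop, x away from the robot, z up. Channel 42 mm wide about x = 0, its floor 6 mm and the tops of its two lips 14 mm above the worktop; open at the -y end (y = -160 mm).
- lane_stop (a point): Middle of the end stop's face that the leading carrier must meet, at lane x = 0, y = +145 mm, 21 mm above the worktop (stop 36 mm tall). Axes as the lane's. With the row home, the carriers' centres are 20, 60, 100 and 140 mm before this face.
- carrier_1: Grey plastic vial carrier, loose in the lane: block 40 x 40 mm, 32 mm tall, 60 to 130 g, with a round well in its top. Origin: centre of its underside; axes as the lane's. The leading one, nearest the end stop; it starts 50 to 95 mm short of the stop. Holds vial_1.
- carrier_2: Grey plastic vial carrier, loose in the lane: block 40 x 40 mm, 32 mm tall, 60 to 130 g, with a round well in its top. Origin: centre of its underside; axes as the lane's. Second in the row, touching carrier_1; holds vial_2.
- carrier_3: Grey plastic vial carrier, loose in the lane: block 40 x 40 mm, 32 mm tall, 60 to 130 g, with a round well in its top. Origin: centre of its underside; axes as the lane's. Third in the row, touching carrier_2; holds vial_3.
- carrier_4: Grey plastic vial carrier, loose in the lane: block 40 x 40 mm, 32 mm tall, 60 to 130 g, with a round well in its top. Origin: centre of its underside; axes as the lane's. Last of the row, touching carrier_3; well empty. Its rear face, 20 mm behind its centre towards the lane's -y, can be pushed on between the lips (14 mm) and its top (38 mm above the worktop).
- bolt (a joint): Retaining bolt on the robot's side, in m: 0 drawn back (starts at 0 to 0.008), 0.038 fully home at its stop. Slides along the lane's +x with 1.5 N friction and stays where left. Bar 10 x 10 mm, 23 mm above the worktop, at lane y = -25 mm; home, its nose is 4 mm past the lane's centre line, 5 mm behind the last carrier. A carrier in its way blocks it.
- bolt_tab (a point): Centre of the flat rear face of the bolt's upright tab (26 mm wide along the lane, 6 mm thick, 12 to 44 mm above the worktop; this point 28 mm up), at lane x = -96 mm + bolt value, y = -25 mm. Push this face along the lane's +x. Bolt guide: 35 mm tall, lane x = -50 to -32 mm; a 6 mm thick foot plate reaches to x = -110 mm.
- vial_1: White-capped glass vial, 24 mm across, 56 mm tall, standing loose in the well of carrier_1, its top 68 mm above the worktop. Origin: centre of its underside, 12 mm above the worktop; z along its length.
- vial_2: White-capped glass vial, 24 mm across, 56 mm tall, standing loose in the well of carrier_2, its top 68 mm above the worktop. Origin: centre of its underside, 12 mm above the worktop; z along its length.
- vial_3: White-capped glass vial, 24 mm across, 56 mm tall, standing loose in the well of carrier_3, its top 68 mm above the worktop. Origin: centre of its underside, 12 mm above the worktop; z along its length.
- spare_vial: Bystander: black-capped vial, 24 mm across, 56 mm tall, standing on the worktop to the right of the lane. Origin: centre of its underside.
- small_beaker: Bystander: small glass beaker, 55 x 61 mm, 56 mm tall, right of the lane. Origin: centre of its underside.
- tape_roll: Bystander: roll of paper tape lying flat, 90 mm across, 18 mm tall, beyond the left end of the lane. Origin: centre of its underside.
- clamp_screw: Bystander: chrome clamp screw, 27 mm across, 17 mm tall, at the front of the worktop. Origin: centre of its underside.

How it is judged:
On the way, in this order (a step that is already met when the one before it is completed fails the run):
1. the four carriers are home against the end stop, the bolt still drawn back (y of carrier_1 in the frame of lane above 0.121 m and y of carrier_2 in the frame of lane above 0.081 m and y of carrier_3 in the frame of lane above 0.041 m and y of carrier_4 in the frame of lane above 0.001 m and value of joint bolt below 0.014 m), for 0.2 s.
2. the bolt is home behind the last carrier (y of carrier_1 in the frame of lane above 0.121 m and y of carrier_2 in the frame of lane above 0.081 m and y of carrier_3 in the frame of lane above 0.041 m and y of carrier_4 in the frame of lane above 0.001 m and value of joint bolt above 0.034 m), for 0.2 s.
At the end, for the whole second after the job is handed in: All four carriers stand flat in the lane, each within 4 mm of its home place (leading one against the end stop, the rest closed up), at rest; the bolt is within 4 mm of fully home; the three vials stand upright in their wells (all of step 2 and z of each of carrier_1, carrier_2, carrier_3, carrier_4 in the frame of lane below 0.009 m and linear speed of each of carrier_1, carrier_2, carrier_3, carrier_4 below 0.01 m/s and horizontal distance between vial_1 and carrier_1 below 0.004 m and horizontal distance between vial_2 and carrier_2 below 0.004 m and horizontal distance between vial_3 and carrier_3 below 0.004 m and angle between each of vial_1, vial_2, vial_3's own z axis and vertical below 0.15 rad); the robot touches nothing.
It fails at once if a carrier is lifted or tipped (over 8 mm up or 0.25 rad) (z of any of carrier_1, carrier_2, carrier_3, carrier_4 in the frame of lane above 0.014 m or angle between any of carrier_1, carrier_2, carrier_3, carrier_4's own z axis and vertical above 0.25 rad).
It fails at once if a vial in the row is lifted or tipped (over 8 mm up or 0.3 rad) (height (world z) of any of vial_1, vial_2, vial_3 above 0.02 m or angle between any of vial_1, vial_2, vial_3's own z axis and vertical above 0.3 rad).
It fails at once if the robot touches a vial in the row (over 1 N) (contact force between any of the arm, the fingers and vial_1 above 1 N or contact force between any of the arm, the fingers and vial_2 above 1 N or contact force between any of the arm, the fingers and vial_3 above 1 N).
It fails at once if the train is pulled apart (leading and last carrier over 10 mm farther apart than when touching) (distance between carrier_1 and carrier_4 above 0.131 m).
It fails at once if a bystander is moved by more than 20 mm (distance of any of spare_vial, small_beaker, tape_roll, clamp_screw from where it was at the start of the episode above 0.02 m).
It also fails if it takes over 48 s, if anything falls off the work surface, if the arm or the gripper's body presses on something with over 40 N, if the wrist force passes 120 N, or if a joint passes its speed limit or range.

ROBOT

A 7-joint arm with a two-finger parallel gripper is mounted at the origin on a cart in front of the work surface, level with it; the furniture and walls round the work are solid. World frame = base frame: x ahead of the robot, y to its left, z up, the work surface at z = 0. Lengths are in m, angles in rad, forces in N, time in s.
With the tool pointing down it reaches from about 0.35 to 0.9 m from the base axis. Payload 8.1 kg.
Tool frame: the origin (TCP) lies at the centre of the arm's flange, where the gripper is bolted on; the fingertips stand 178 mm ahead of it and the grasp point (between the pads) lies 159 mm ahead of it; x points along the fingers, z is the direction in which the jaws open and shut, and the axes are right-handed (so a half turn about x gives the same grasp; the last joint's range is limited). The gripper opens to 92 mm and grips with 3 to 60 N. Pads are 19 mm wide; open, the fingers measure 130 mm over their backs; the gripper's body (75 mm by 190 mm) begins 47 mm behind the grasp point.
Start: joints at [-1.412, 0.434, 0.025, 1.573, -0.012, 1.134, -0.075], TCP at [0.162, 0.604, 0.405] pointing down, gripper open.
Joint ranges: [-2.62, 2.62], [-0.44, 2.09], [-1.27, 1.32], [0.08, 2.57], [-1.32, 4.46], [0.12, 2], [-2.74, 2.74]. Speed limits (rad/s): [2.22, 2.22, 3.01, 3.01, 3.14, 3.14, 3.14].

INTERFACE

Orientations are given as a rotation vector (axis times angle).
In Python, from cell import arm, get_image, search_frame, pinpoint gives the robot as it stands.
- The arm moves only by the tool arm_command, never from a script. Its argument "motion" is a list of rows, each a list of 7 numbers: the finger opening in mm, from 0 to 91.8, then the shift along the tool's x, y, z in mm, then the turn, a rotation vector about the tool's x, y, z in degrees. In form: [[fingers, x, y, z, ax, ay, az], ...]. A call has 1 to 5 rows; each row shifts and turns the commanded pose from where the row before left it, along the tool's axes as they then stand; what a row does not reach is not made up. A row lasts 1/8 s, in which the tool goes at most 62.5 mm and 10.7 degrees, less where a joint would pass 70% of its speed; a pose out of reach is approached as far as the arm can. A call with a gripper value outside its range is refused whole. The fingers move at their own pace and stop on an object; "newtons" is the grip in N (left out, the last holds). Time passes only in rows, so rows that do not move let the fingers close. It gives the time, the measured TCP pose, the force and the opening at its end, in the units of the state.
- arm.observe(): the state, without advancing time (a new reading comes with each control period).
- get_image(name): name is "scene" or "top" or "wrist"; returns a dict with "frame" (480x640x3 uint8, red, green, blue), "range_z" (480x640 float32, m along the optical axis (not along the pixel's ray), 0 where there is no reading), "K" (3x3 intrinsics, pixels), "origin" and "rotation" of the camera in the world; the wrist camera has in their place "tool_from_camera" (4x4, takes a point from camera to tool coordinates, whose origin is the TCP and whose axes are the tool frame's). Camera axes: x right, y down, z forward; pixel columns grow to the right and rows downward; lengths in m; the calibration is good to about 2 mm. A picture is of the moment at which its call begins: read the wrist's pose just before it.
- arm.sign_off(): hands the job in, once; it reports no verdict.
Trained networks look in the newest picture that a camera, given by its name, has taken for a name from the list of things; names that differ only in an ending like _2 or _b are one class to them, and where a whole thing is asked for, a point or a joint stands for the part that bears it (a point fixed in the world has none). Each returns a list of dicts, best first, with "p" (0 to 1); they miss things now and then, are a little off and sometimes report something else, mostly with a low value. They report only what shows in the picture. A call takes as long as a camera call.
- search_frame(camera, target): "point" ([x, y, z] in m, in world coordinates, good to about 4 mm: the middle of the surface that is visible of it).
- pinpoint(camera, target): "point" ([x, y, z] in m, in world coordinates, good to about 4 mm: a listed point, or the origin of a listed thing).
The state is a dict: "clock": time; "joints": joint angles; "dq": joint speeds; "joint_efforts": joint torques, N m; "position": TCP position; "ee_rot": TCP orientation; "force": force on the tool from outside, world axes, zero at the start; "ft_torque": the same for the moment, N m; "width": opening from 0.0 (shut) to 1.0 (fully open).
Only numpy, scipy, OpenCV 4.12 (cv2) and the standard library are available. Lean on these libraries where they do the work, as an engineer would, in place of code of your own. Each camera call takes 0.05 s, during which the arm holds its last target. There are 200 camera calls.

## Working session

There is one attempt and no reset: what is moved stays moved. The work goes in short steps, Python scripts to look and compute and a tool call to move; the robot and the scene stay as the last step left them, time stands still between calls to the robot, and variables do not carry over. Pictures are saved under pics/ and viewed, about 8 in all and at most 12, crops included, and the job is handed in when it is done.

Besides the shell and the picture viewer there is one more tool, called after "Request:" as name(argument=value, ...), one argument or row to a line, values as JSON. arm_command: Moves the arm, as the interface text tells. Its arguments: {"type":"object","properties":{"motion":{"type":"array"},"newtons":{"type":"number"}},"required":["motion"]}

```bash
mkdir -p pics; cat > h.py <<'E'
import numpy as np, cv2
from cell import arm, get_image, search_frame, pinpoint
from scipy.spatial.transform import Rotation as R
def save(n,f):
    im=get_image(n); cv2.imwrite(f,im["frame"][:,:,::-1]); return im
def cloud(im):
    z=im["range_z"];K=im["K"];v,u=np.mgrid[:480,:640]
    p=np.stack([(u-K[0,2])/K[0,0]*z,(v-K[1,2])/K[1,1]*z,z],-1)
    return p@np.array(im["rotation"]).T+np.array(im["origin"])
E
python3 - <<'E'
from h import *
s=arm.observe();print({k:np.round(s[k],3) for k in s})
print(R.from_rotvec(s["ee_rot"]).as_matrix().round(3))
a=save("top","pics/top.png");b=save("scene","pics/scene.png")
for c in("top","scene"):
  for t in("lane","lane_stop","carrier_1","bolt_tab","bolt","vial_1","spare_vial","small_beaker","tape_roll","clamp_screw"):
    print(c,t,[(np.round(d["point"],3).tolist(),round(d["p"],2)) for d in pinpoint(c,t)[:5]])
E
```

```text
{'clock': np.float64(0.0), 'joints': array([-1.412,  0.435,  0.025,  1.574, -0.012,  1.134, -0.075]), 'dq': array([-0.001,  0.001,  0.001, -0.   ,  0.   , -0.001,  0.002]), 'joint_efforts': array([-0.0000e+00, -6.6785e+01,  9.8500e-01, -3.1446e+01, -6.1000e-02,
        4.3000e-02,  0.0000e+00]), 'position': array([0.162, 0.603, 0.404]), 'ee_rot': array([-1.015,  1.323,  1.013]), 'force': array([-0.363, -0.088,  0.331]), 'ft_torque': array([-0.006,  0.022, -0.012]), 'width': np.float64(0.999)}
[[-0.    -0.966  0.259]
 [-0.002  0.259  0.966]
 [-1.    -0.    -0.002]]
top lane [([0.548, 0.108, 0.0], 0.71), ([0.544, 0.041, 0.011], 0.51)]
top lane_stop [([0.551, 0.252, 0.025], 0.56)]
top carrier_1 [([0.547, 0.042, 0.01], 0.8), ([0.55, 0.159, 0.013], 0.75), ([0.457, 0.083, 0.027], 0.73), ([0.549, 0.081, 0.008], 0.65), ([0.552, 0.121, 0.006], 0.58)]
top bolt_tab [([0.458, 0.082, 0.026], 0.67)]Traceback (most recent call last):
  File "<stdin>", line 7, in <module>
ValueError: it knows: bolt_tab, carrier, clamp_screw, lane, lane_stop, small_beaker, spare_vial, tape_roll, vial
```

```bash
python3 - <<'E'
from h import *
a=get_image("top");b=get_image("scene")
for c in("top","scene"):
  for t in("lane","lane_stop","carrier_1","bolt_tab","vial_1","spare_vial","small_beaker","tape_roll","clamp_screw"):
    print(c,t,[(np.round(d["point"],3).tolist(),round(d["p"],2)) for d in pinpoint(c,t)[:5]])
P=cloud(a)
np.save("top.npy",P)
# lip band
m=(abs(P[...,2]-.014)<.003)&(P[...,0]>.45)&(P[...,0]<.65)&(P[...,1]>-.1)&(P[...,1]<.3)
q=P[m];print(m.sum(),q.min(0),q.max(0))
r=cv2.minAreaRect((q[:,:2]*1000).astype(np.float32));print(r)
m=(P[...,2]>.032)&(P[...,2]<.044)&(abs(P[...,0]-.55)<.03)&(P[...,1]<.27)&(P[...,1]>0);q=P[m]
print(m.sum(),np.percentile(q,[0.5,2,50,98,99.5],axis=0).round(4))
E
```

```text
top lane [([0.548, 0.11, -0.003], 0.72)]
top lane_stop [([0.552, 0.254, 0.024], 0.87)]
top carrier_1 [([0.551, 0.162, 0.004], 0.77), ([0.552, 0.122, 0.005], 0.69), ([0.548, 0.079, 0.007], 0.66), ([0.547, 0.042, 0.01], 0.63)]
top bolt_tab [([0.457, 0.082, 0.025], 0.58)]
top vial_1 [([0.551, 0.121, 0.012], 0.66), ([0.553, 0.159, 0.016], 0.61), ([0.548, 0.079, 0.008], 0.43)]
top spare_vial [([0.414, -0.189, -0.004], 0.72)]
top small_beaker [([0.576, -0.119, -0.001], 0.92)]
top tape_roll [([0.715, 0.404, -0.001], 0.79), ([0.551, 0.082, 0.009], 0.34)]
top clamp_screw [([0.373, -0.113, 0.002], 0.49)]
scene lane [([0.547, 0.106, -0.0], 0.94), ([0.554, 0.12, 0.006], 0.43)]
scene lane_stop [([0.549, 0.253, 0.024], 0.9), ([0.553, 0.12, 0.004], 0.37)]
scene carrier_1 [([0.548, 0.038, 0.006], 0.82), ([0.546, 0.081, 0.004], 0.66), ([0.553, 0.162, 0.003], 0.56), ([0.552, 0.12, 0.003], 0.48)]
scene bolt_tab [([0.46, 0.087, 0.032], 0.56)]
scene vial_1 [([0.549, 0.16, 0.013], 0.72), ([0.55, 0.081, 0.01], 0.65), ([0.553, 0.12, 0.012], 0.46), ([0.462, 0.083, 0.03], 0.4)]
scene spare_vial [([0.413, -0.193, -0.002], 0.57)]
scene small_beaker [([0.55, 0.08, 0.006], 0.61)]
scene tape_roll [([0.713, 0.403, 0.001], 0.67), ([0.549, 0.081, 0.01], 0.58)]
scene clamp_screw [([0.378, -0.112, 0.003], 0.59)]Traceback (most recent call last):
  File "<stdin>", line 6, in <module>
  File "h.py", line 9, in cloud
    return p@np.array(im["rotation"]).T+np.array(im["origin"])
           ~~~~~~~~~~~~~~~~~~~~~~~~~~~~^~~~~~~~~~~~~~~~~~~~~~~
ValueError: operands could not be broadcast together with shapes (480,640) (3,)
```

View pics/top.png

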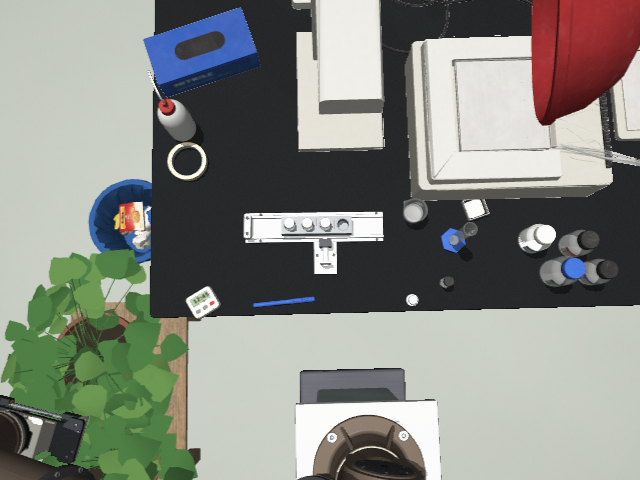

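View pics/scene.png

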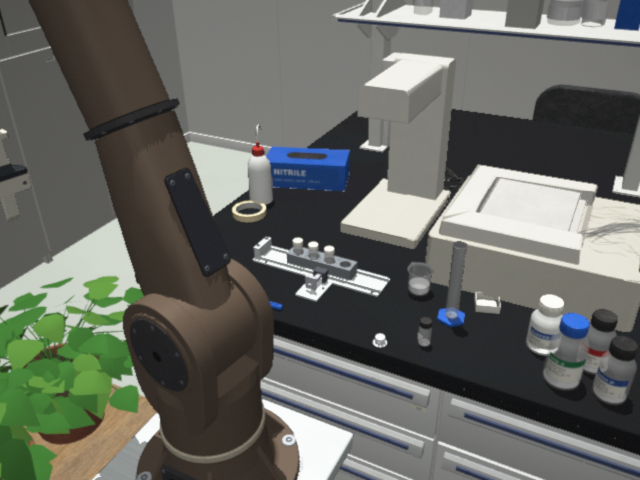

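```bash
sed -i 's/np.array(im\["rotation"\]).T/rot(im).T/' h.py; cat >> h.py <<'E'
def rot(im):
    r=np.array(im["rotation"]); 
    return r if r.shape==(3,3) else (R.from_rotvec(r) if r.size==3 else R.from_quat(r)).as_matrix()
E
python3 - <<'E'
from h import *
a=get_image("top");b=get_image("scene");print(a["rotation"],a["origin"],a["K"])
print(rot(a).round(3))
for im in(a,b):
  P=cloud(im);x,y,z=P[...,0],P[...,1],P[...,2]
  m=(abs(z-.014)<.003)&(x>.45)&(x<.65)&(y>-.1)&(y<.3)&(abs(x-.548)<.05)
  q=P[m];print(m.sum(),q.min(0),q.max(0))
  print(cv2.minAreaRect((q[:,:2]*1000).astype(np.float32)))
  m=(z>.030)&(z<.046)&(abs(x-.55)<.025)&(y<.225)&(y>-.02);q=P[m]
  print("carr",m.sum(),np.percentile(q,[0.5,2,50,98,99.5],axis=0).round(4).tolist(),cv2.minAreaRect((q[:,:2]*1000).astype(np.float32)))
  m=(z>.038)&(z<.05)&(abs(x-.46)<.03)&(abs(y-.085)<.03);q=P[m]
  print("tab",m.sum(),np.percentile(q,[0,2,50,98,100],axis=0).round(4).tolist())
  m=(z>.03)&(z<.045)&(abs(x-.55)<.05)&(y>.225)&(y<.3);q=P[m]
  print("stop",m.sum(),np.percentile(q,[0,2,50,98,100],axis=0).round(4).tolist())
for k,(im,c) in enumerate(((a,(320,235)),(b,(320,268)))):
  f=im["frame"][c[1]-50:c[1]+50,c[0]-90:c[0]+70,::-1]
  cv2.imwrite(f"pics/crop{k}.png",cv2.resize(f,None,fx=5,fy=5,interpolation=cv2.INTER_CUBIC))
E
```

```text
[-2.11247276  2.16995571 -0.1612109 ] [0.32324481 0.08728784 1.41381637] [[612.47502266   0.         323.24577041]
 [  0.         612.47502266 230.4995803 ]
 [  0.           0.           1.        ]]
[[-0.027 -0.988  0.152]
 [-1.     0.027 -0.   ]
 [-0.004 -0.152 -0.988]]
520 [ 0.49890219 -0.09925222  0.01101646] [0.58287304 0.26600767 0.01699483]
((540.5154418945312, 83.45162963867188), (364.8800354003906, 83.08470916748047), 89.63092041015625)
carr 871 [[0.5278, 0.0232, 0.0305], [0.5284, 0.0246, 0.0312], [0.5449, 0.1028, 0.0373], [0.5689, 0.181, 0.0434], [0.5696, 0.1831, 0.0449]] ((549.017822265625, 103.22718811035156), (160.36544799804688, 41.60274124145508), 89.12240600585938)
tab 30 [[0.4594, 0.0715, 0.0386], [0.4594, 0.0715, 0.0386], [0.4618, 0.085, 0.043], [0.4645, 0.0963, 0.0478], [0.4647, 0.0964, 0.0483]]
stop 161 [[0.524, 0.2531, 0.03], [0.5247, 0.2535, 0.0306], [0.5505, 0.2604, 0.0358], [0.5767, 0.2681, 0.0419], [0.5781, 0.2683, 0.0434]]
458 [ 0.49829896 -0.05647571  0.01101521] [0.57855285 0.26252672 0.01699953]
((537.8365478515625, 103.12245178222656), (318.5232849121094, 78.29304504394531), 89.39085388183594)
carr 686 [[0.5258, 0.0174, 0.0301], [0.5264, 0.0191, 0.0304], [0.5395, 0.0918, 0.0364], [0.5679, 0.1755, 0.0445], [0.5703, 0.1776, 0.0457]] ((548.1273193359375, 98.37680053710938), (45.39156723022461, 163.34912109375), 0.15649667382240295)
tab 36 [[0.4554, 0.0668, 0.0388], [0.4563, 0.0678, 0.0391], [0.461, 0.0812, 0.0423], [0.4662, 0.0915, 0.0451], [0.4686, 0.0924, 0.0463]]
stop 95 [[0.5197, 0.2464, 0.0301], [0.522, 0.2478, 0.0302], [0.5468, 0.2548, 0.0346], [0.5744, 0.2646, 0.0386], [0.5806, 0.2666, 0.0405]]
```

Request:
arm_command(
  motion=[
    [0, 0, 0, 0, 9.5, 0, 0],
    [0, 0, 0, 0, 9.5, 0, 0],
    [0, 0, 0, 0, 9.5, 0, 0],
    [0, 0, 0, 0, 9.5, 0, 0],
    [0, 0, 0, 0, 9.5, 0, 0],
  ],
  newtons=20,
)

```text
clock: 2.02
position: [0.1617, 0.6037, 0.4047]
ee_rot: [-0.372, 1.539, 0.372]
force: [-0.1, 0.4, 0.0]
width: 0.503
```

Request:
arm_command(
  motion=[
    [0, 0, 0, 0, 9.5, 0, 0],
    [0, 0, 0, 0, 9.5, 0, 0],
    [0, 0, 0, 0, 9.5, 0, 0],
    [0, 0, -50, 30, 0, 0, 0],
    [0, 0, -50, 30, 0, 0, 0],
  ],
)

```text
clock: 2.65
position: [0.2203, 0.5017, 0.4045]
ee_rot: [0.013, 1.57, -0.013]
force: [0.8, 0.3, 0.3]
width: 0.011
```

View pics/crop0.png

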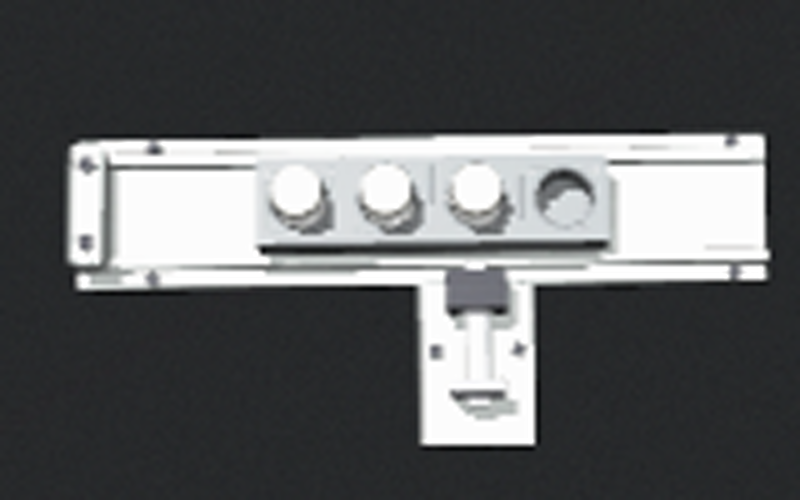

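Request:
arm_command(
  motion=[
    [0, 0, -48, 30, 0, 0, 0],
    [0, 0, -48, 30, 0, 0, 0],
    [0, 0, -48, 30, 0, 0, 0],
    [0, 0, -48, 30, 0, 0, 0],
    [0, 0, -48, 30, 0, 0, 0],
  ],
)

```text
clock: 3.28
position: [0.3665, 0.2584, 0.4051]
ee_rot: [0.014, 1.57, -0.013]
force: [1.4, 0.1, 0.4]
width: 0.005
```

Request:
arm_command(
  motion=[
    [0, 0, -48, 30, 0, 0, 0],
    [0, 0, -48, 30, 0, 0, 0],
    [0, 0, -48, 30, 0, 0, 0],
    [0, 0, -48, 30, 0, 0, 0],
    [0, 0, -48, 30, 0, 0, 0],
  ],
)

```text
clock: 3.9
position: [0.5123, 0.016, 0.405]
ee_rot: [0.014, 1.57, -0.013]
force: [2.1, 0.2, 0.2]
width: 0.006
```

Request:
arm_command(
  motion=[
    [0, 0, -38, 33, 0, 0, 0],
    [0, 50, 0, 0, 0, 0, 0],
    [0, 50, 0, 0, 0, 0, 0],
    [0, 40, 0, 0, 0, 0, 0],
    [0, 0, 0, 0, 0, 0, 0],
  ],
)

```text
clock: 4.53
position: [0.5428, -0.021, 0.2626]
ee_rot: [0.014, 1.576, -0.014]
force: [-0.2, -0.8, 0.8]
width: 0.005
```

```bash
python3 - <<'E'
from h import *
s=arm.observe();print(s["clock"],s["position"],s["force"],R.from_rotvec(s["ee_rot"]).as_matrix().round(3))
im=save("wrist","pics/w1.png")
b=get_image("top")
for c in("wrist","top"):
  for t in("lane_stop","carrier_4","bolt_tab"):
    print(c,t,[(np.round(d["point"],3).tolist(),round(d["p"],2)) for d in pinpoint(c,t)[:5]])
T=im["tool_from_camera"];print(np.round(T,3))
E
```

```text
4.525 [ 0.54281042 -0.02099339  0.26264979] [-0.21595156 -0.76667876  0.77954945] [[-0.005  0.018  1.   ]
 [-0.001  1.    -0.018]
 [-1.    -0.001 -0.005]]
wrist lane_stop []
wrist carrier_4 [([0.549, 0.046, 0.007], 0.93)]
wrist bolt_tab [([0.463, 0.084, 0.027], 0.8)]
top lane_stop [([0.553, 0.25, 0.021], 0.56)]
top carrier_4 [([0.547, 0.083, 0.005], 0.64), ([0.553, 0.162, 0.006], 0.58), ([0.553, 0.122, 0.006], 0.58), ([0.546, 0.041, 0.011], 0.52)]
top bolt_tab [([0.458, 0.082, 0.024], 0.43)]
[[ 0.    -0.288  0.958  0.019]
 [ 0.001 -0.958 -0.288  0.079]
 [ 1.     0.001  0.    -0.001]
 [ 0.     0.     0.     1.   ]]
```

View pics/w1.png

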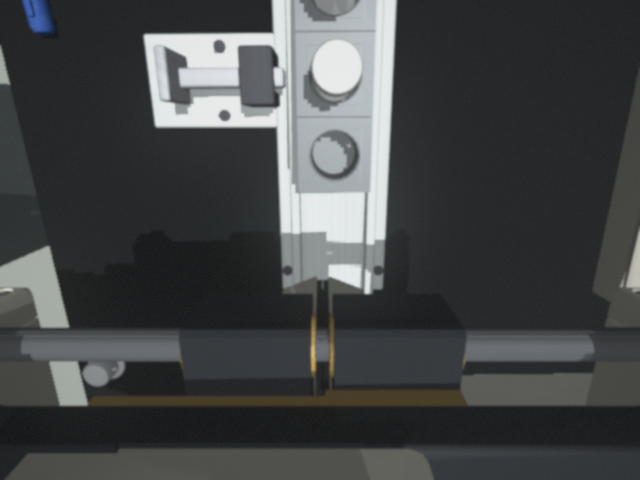

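```bash
cat >> h.py <<'E'
def wcloud(im):
    z=im["range_z"];K=im["K"];v,u=np.mgrid[:480,:640]
    p=np.stack([(u-K[0,2])/K[0,0]*z,(v-K[1,2])/K[1,1]*z,z],-1);T=np.array(im["tool_from_camera"])
    return p@T[:3,:3].T+T[:3,3]
E
python3 - <<'E'
from h import *
s=arm.observe();im=get_image("wrist");P=wcloud(im)*1000
for u in(200,250,300,317,324,331,350,450,500):
  print(u,[(v,*P[v,u].round(0).astype(int)) for v in(275,282,290,305,320,335,350,370,390,399,420)])
m=(abs(P[...,1])<30)&(P[...,0]<182)&(P[...,0]>60)
for lo in range(60,182,10):
  q=P[m&(P[...,0]>=lo)&(P[...,0]<lo+10)]
  if len(q):print(lo,len(q),q[:,1:].min(0).round(1),q[:,1:].max(0).round(1))
W=(P/1000)@R.from_rotvec(s["ee_rot"]).as_matrix().T+s["position"]
x,y,z=W[...,0],W[...,1],W[...,2]
m=(z>.034)&(z<.043)&(abs(x-.548)<.025)&(y>0)&(y<.15);q=W[m];print("carr",np.percentile(q,[.5,50,99.5],axis=0).round(4).tolist())
m=(z>.038)&(z<.05)&(abs(x-.46)<.03)&(abs(y-.085)<.03);q=W[m];print("tab",np.percentile(q,[1,50,99],axis=0).round(4).tolist())
for yy in np.arange(-.05,.05,.02):
  m=(abs(z-.014)<.003)&(abs(y-yy)<.006)&(abs(x-.548)<.05);print(yy,x[m].min().round(4),x[m].max().round(4))
print(s["position"],s["dq"].round(3))
E
```

```text
200 [(275, np.int64(265), np.int64(-25), np.int64(-89)), (282, np.int64(266), np.int64(-30), np.int64(-90)), (290, np.int64(265), np.int64(-36), np.int64(-90)), (305, np.int64(100), np.int64(37), np.int64(-31)), (320, np.int64(92), np.int64(37), np.int64(-28)), (335, np.int64(87), np.int64(36), np.int64(-27)), (350, np.int64(88), np.int64(32), np.int64(-27)), (370, np.int64(89), np.int64(27), np.int64(-28)), (390, np.int64(88), np.int64(22), np.int64(-28)), (399, np.int64(85), np.int64(22), np.int64(-28)), (420, np.int64(74), np.int64(27), np.int64(-24))]
250 [(275, np.int64(265), np.int64(-25), np.int64(-53)), (282, np.int64(265), np.int64(-30), np.int64(-53)), (290, np.int64(265), np.int64(-36), np.int64(-54)), (305, np.int64(101), np.int64(37), np.int64(-19)), (320, np.int64(92), np.int64(37), np.int64(-17)), (335, np.int64(87), np.int64(36), np.int64(-16)), (350, np.int64(88), np.int64(32), np.int64(-17)), (370, np.int64(87), np.int64(28), np.int64(-17)), (390, np.int64(87), np.int64(23), np.int64(-17)), (399, np.int64(84), np.int64(23), np.int64(-16)), (420, np.int64(74), np.int
[... 3986 characters left out ...]

90 8181 [  8.  -81.8] [30.  79.3]
100 3391 [ -0.9 -82.4] [30.  80.3]
110 365 [ -1.6 -81.9] [30.  79.8]
120 38 [-9.3 -3.7] [-0.1  1.4]
130 281 [-9.1 -3.4] [11.1  1.2]
140 203 [ 9.6 -4.8] [12.6  2.6]
150 239 [  9.5 -16.3] [12.5 15.3]
160 726 [ -7.8 -18.1] [12.5 15.8]
170 248 [  3.6 -12. ] [12.6  8.9]
carr [[0.5283, 0.0222, 0.0355], [0.548, 0.0707, 0.0388], [0.5684, 0.1164, 0.0414]]
tab [[0.4595, 0.071, 0.0382], [0.4637, 0.0839, 0.0444], [0.4657, 0.0961, 0.0462]]
-0.05 0.5198 0.5733
-0.030000000000000002 0.5202 0.5736
-0.010000000000000002 0.5204 0.5738
0.009999999999999995 0.5206 0.5742
0.03 0.5208 0.5749
[ 0.54427181 -0.02098588  0.26587811] [ 0.001  0.006 -0.005  0.006 -0.002 -0.003  0.001]
```

Request:
arm_command(
  motion=[
    [0, 25, 0, 2.5, 0, 0, 0],
    [0, 25, 0, 0, 0, 0, 0],
    [0, 17, 0, 0, 0, 0, 0],
    [0, 0, 0, 0, 0, 0, 0],
    [0, 0, 10, 0, 0, 0, 0],
  ],
)

```text
clock: 5.6
position: [0.5469, -0.0116, 0.1985]
ee_rot: [0.015, 1.57, -0.015]
force: [1.0, 0.3, 0.2]
width: 0.001
```

Request:
arm_command(
  motion=[
    [0, 0, 10, 0, 0, 0, 0],
    [0, 0, 6, 0, 0, 0, 0],
    [0, 0, 4, 0, 0, 0, 0],
    [0, 0, 4, 0, 0, 0, 0],
    [0, 0, 4, 0, 0, 0, 0],
  ],
)

```text
clock: 6.22
position: [0.5472, 0.016, 0.198]
ee_rot: [0.014, 1.57, -0.016]
force: [-0.3, -4.2, 3.4]
width: 0.003
```

Request:
arm_command(
  motion=[
    [0, 0, 7, 0, 0, 0, 0],
    [0, 0, 8, 0, 0, 0, 0],
    [0, 0, 8, 0, 0, 0, 0],
    [0, 0, 8, 0, 0, 0, 0],
    [0, 0, 8, 0, 0, 0, 0],
  ],
)

```text
clock: 6.85
position: [0.5479, 0.0552, 0.198]
ee_rot: [0.014, 1.57, -0.016]
force: [-0.5, -5.2, 3.7]
width: 0.003
```

Request:
arm_command(
  motion=[
    [0, 0, 6, 0, 0, 0, 0],
    [0, 0, 5, 0, 0, 0, 0],
    [0, 0, 4, 0, 0, 0, 0],
    [0, 0, 3, 0, 0, 0, 0],
    [0, 0, 2, 0, 0, 0, 0],
  ],
)

```text
clock: 7.48
position: [0.5483, 0.0751, 0.198]
ee_rot: [0.014, 1.57, -0.015]
force: [-0.2, -4.9, 3.6]
width: 0.007
```

```bash
cat > m.py <<'E'
from h import *
s=arm.observe();im=get_image("wrist")
W=wcloud(im)@R.from_rotvec(s["ee_rot"]).as_matrix().T+s["position"]
T=cloud(save("top","pics/t2.png"))
for n,C in(("wrist",W),("top",T)):
  x,y,z=C[...,0],C[...,1],C[...,2]
  m=(z>.034)&(z<.043)&(abs(x-.548)<.015)&(y>0)&(y<.275);q=C[m]
  h,e=np.histogram(q[:,1],np.arange(.0,.28,.003));print(n,len(q),"y pct",np.percentile(q[:,1],[.5,99.5]).round(4));print("gaps",[round(v,3) for v,k in zip(e,h) if k==0])
  m=(z>.038)&(z<.05)&(abs(x-.47)<.045)&(abs(y-.085)<.03)&(y<.11);q=C[m];print("tab",np.percentile(q,[1,50,99],axis=0).round(4).tolist() if len(q) else 0)
print(s["position"],s["force"],s["clock"])
pinpoint
for t in("lane_stop","carrier_1","vial_1","bolt_tab"):print(t,[np.round(d["point"],3).tolist() for d in pinpoint("top",t)[:5]])
E
python3 m.py
```

```text
wrist 12562 y pct [0.0856 0.1921]
gaps [np.float64(0.0), np.float64(0.003), np.float64(0.006), np.float64(0.009), np.float64(0.012), np.float64(0.015), np.float64(0.018), np.float64(0.021), np.float64(0.024), np.float64(0.027), np.float64(0.03), np.float64(0.033), np.float64(0.036), np.float64(0.039), np.float64(0.042), np.float64(0.045), np.float64(0.048), np.float64(0.051), np.float64(0.054), np.float64(0.057), np.float64(0.06), np.float64(0.063), np.float64(0.066), np.float64(0.069), np.float64(0.072), np.float64(0.075), np.float64(0.078), np.float64(0.081), np.float64(0.195), np.float64(0.198), np.float64(0.201), np.float64(0.204), np.float64(0.207), np.float64(0.21), np.float64(0.213), np.float64(0.216), np.float64(0.219), np.float64(0.222), np.float64(0.225), np.float64(0.228), np.float64(0.231), np.float64(0.234), np.float64(0.237), np.float64(0.24), np.float64(0.243), np.float64(0.246), np.float64(0.249), np.float64(0.252), np.float64(0.255), np.float64(0.258), np.float64(0.261), np.float64(0.264), np.float64(0.267), np.float64(0.27), np.float64(0.273), np.float64(0.276)]
tab
[... 789 characters left out ...]
105), np.float64(0.108), np.float64(0.111), np.float64(0.114), np.float64(0.117), np.float64(0.12), np.float64(0.123), np.float64(0.126), np.float64(0.129), np.float64(0.132), np.float64(0.135), np.float64(0.138), np.float64(0.141), np.float64(0.144), np.float64(0.147), np.float64(0.15), np.float64(0.153), np.float64(0.156), np.float64(0.159), np.float64(0.162), np.float64(0.165), np.float64(0.249), np.float64(0.27), np.float64(0.273), np.float64(0.276)]
tab 0
[0.54827111 0.07508414 0.19795373] [-0.21579878 -4.91899108  3.59715996] 7.475
lane_stop [[0.552, 0.252, 0.024]]
carrier_1 [[0.552, 0.224, 0.003], [0.552, 0.186, 0.008]]
vial_1 [[0.553, 0.187, 0.013], [0.551, 0.227, 0.014]]
bolt_tab []
```

Request:
arm_command(
  motion=[
    [0, 0, 1, 0, 0, 0, 0],
    [0, 0, 1, 0, 0, 0, 0],
    [0, 0, 1, 0, 0, 0, 0],
    [0, 0, 1, 0, 0, 0, 0],
    [0, 0, 0, 0, 0, 0, 0],
  ],
)

```text
clock: 8.4
position: [0.5483, 0.0791, 0.198]
ee_rot: [0.014, 1.57, -0.015]
force: [-0.2, -5.6, 4.8]
width: 0.01
```

Request:
arm_command(
  motion=[
    [0, 0, 1, 0, 0, 0, 0],
    [0, 0, 1, 0, 0, 0, 0],
    [0, 0, 0, 0, 0, 0, 0],
  ],
)

```text
clock: 8.78
position: [0.5483, 0.0809, 0.1979]
ee_rot: [0.014, 1.57, -0.015]
force: [0.6, -6.3, 5.0]
width: 0.01
```

Request:
arm_command(
  motion=[
    [0, 0, 1, 0, 0, 0, 0],
    [0, 0, 1, 0, 0, 0, 0],
    [0, 0, 0, 0, 0, 0, 0],
  ],
)

```text
clock: 9.15
position: [0.5483, 0.0813, 0.198]
ee_rot: [0.014, 1.57, -0.018]
force: [-0.6, -12.3, 5.7]
width: 0.008
```

Request:
arm_command(
  motion=[
    [0, 0, 1, 0, 0, 0, 0],
    [0, 0, 0, 0, 0, 0, 0],
  ],
)

```text
clock: 9.4
position: [0.5483, 0.0815, 0.198]
ee_rot: [0.013, 1.57, -0.02]
force: [-0.7, -14.9, 6.2]
width: 0.004
```

Request:
arm_command(
  motion=[
    [0, 0, -3, 0, 0, 0, 0],
    [0, 0, -12, 0, 0, 0, 0],
    [0, 0, -25, 0, 0, 0, 0],
    [0, -40, 0, 0, 0, 0, 0],
    [0, -50, 0, -20, 0, 0, 0],
  ],
)

```text
clock: 10.02
position: [0.5277, 0.045, 0.288]
ee_rot: [0.014, 1.572, -0.014]
force: [0.1, 0.9, 0.7]
width: 0.002
```

Request:
arm_command(
  motion=[
    [0, 0, 0, -50, 0, 0, 0],
    [0, 0, 10, -55, 0, 0, 0],
    [0, 0, 0, 0, 0, 0, 0],
  ],
)

```text
clock: 10.4
position: [0.4185, 0.0576, 0.2871]
ee_rot: [0.014, 1.576, -0.01]
force: [-0.5, -0.1, 0.5]
width: 0.005
```

```bash
sed -i 's/;print("gaps".*$//' m.py; cat >> m.py <<'E'
cv2.imwrite("pics/w2.png",im["frame"][:,:,::-1]); f=cv2.imread("pics/t2.png")[185:285,230:390]; cv2.imwrite("pics/t2c.png",cv2.resize(f,None,fx=5,fy=5))
print(R.from_rotvec(s["ee_rot"]).as_matrix().round(3))
E
python3 m.py
```

```text
wrist 5933 y pct [0.093  0.1992]
tab [[0.459, 0.0716, 0.0389], [0.4615, 0.0848, 0.0445], [0.465, 0.0969, 0.0462]]
top 478 y pct [0.094  0.2675]
tab 0
[0.41848045 0.05763524 0.2870506 ] [-0.46117337 -0.10800125  0.48354164] 10.4
lane_stop [[0.552, 0.255, 0.023], [0.551, 0.149, 0.01]]
carrier_1 [[0.553, 0.152, 0.009], [0.557, 0.232, 0.007], [0.55, 0.112, 0.01], [0.552, 0.192, 0.008]]
vial_1 [[0.549, 0.149, 0.006], [0.551, 0.23, 0.015], [0.549, 0.193, 0.011]]
bolt_tab []
[[-0.005  0.015  1.   ]
 [ 0.002  1.    -0.015]
 [-1.     0.002 -0.005]]
```

View pics/w2.png

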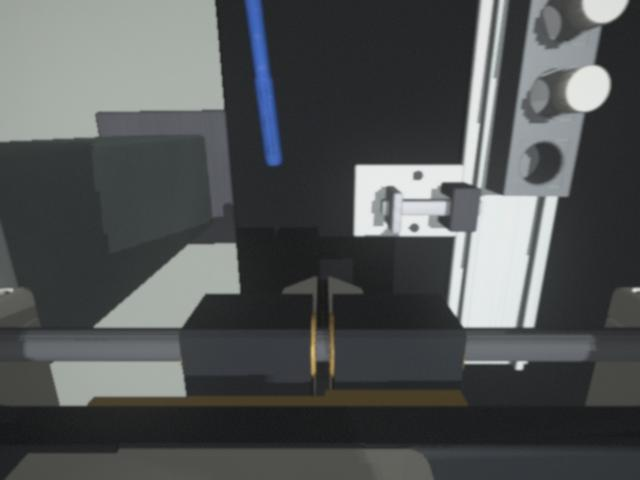

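Request:
arm_command(
  motion=[
    [0, 0, 26, 0, 0, 0, 0],
    [0, 45, 0, 0, 0, 0, 0],
    [0, 40, 0, 0, 0, 0, 0],
    [0, 11, 0, 0, 0, 0, 0],
    [0, 0, 0, 0, 0, 0, 0],
  ],
)

```text
clock: 11.32
position: [0.4236, 0.0826, 0.1916]
ee_rot: [0.014, 1.572, -0.015]
force: [0.4, 0.5, -0.5]
width: 0.007
```

Request:
arm_command(
  motion=[
    [0, 0, 0, 7, 0, 0, 0],
    [0, 0, 0, 7, 0, 0, 0],
    [0, 0, 0, 7, 0, 0, 0],
    [0, 0, 0, 7, 0, 0, 0],
    [0, 0, 0, 7, 0, 0, 0],
  ],
)

```text
clock: 11.95
position: [0.4586, 0.0826, 0.1918]
ee_rot: [0.014, 1.571, -0.013]
force: [-1.7, 0.3, 1.8]
width: 0.004
```

Request:
arm_command(
  motion=[
    [0, 0, 0, 4, 0, 0, 0],
    [0, 0, 0, 3, 0, 0, 0],
    [0, 0, 0, 2, 0, 0, 0],
    [0, 0, 0, 2, 0, 0, 0],
    [0, 0, 0, 0, 0, 0, 0],
  ],
)

```text
clock: 12.58
position: [0.4693, 0.0822, 0.1917]
ee_rot: [0.014, 1.57, -0.014]
force: [-1.0, 0.5, -0.5]
width: 0.004
```

Request:
arm_command(
  motion=[
    [0, 0, 0, 1, 0, 0, 0],
    [0, 0, 0, 1, 0, 0, 0],
    [0, 0, 0, 0, 0, 0, 0],
  ],
)

```text
clock: 12.95
position: [0.471, 0.0822, 0.1917]
ee_rot: [0.014, 1.571, -0.014]
force: [-1.9, 0.8, 1.1]
width: 0.005
```

Request:
arm_command(
  motion=[
    [0, 0, 0, 1, 0, 0, 0],
    [0, 0, 0, 1, 0, 0, 0],
    [0, 0, 0, 1, 0, 0, 0],
    [0, 0, 0, 0, 0, 0, 0],
  ],
)

```text
clock: 13.45
position: [0.4722, 0.0821, 0.1913]
ee_rot: [0.014, 1.576, -0.013]
force: [-10.0, 0.7, 8.6]
width: 0.006
```

```bash
python3 m.py
```

```text
wrist 15220 y pct [0.0928 0.1967]
tab [[0.4667, 0.0918, 0.0383], [0.471, 0.0927, 0.0437], [0.4742, 0.0945, 0.0496]]
top 336 y pct [0.1579 0.2673]
tab 0
[0.47215054 0.08209767 0.19128585] [-10.03417256   0.67726546   8.57095985] 13.45
lane_stop [[0.554, 0.251, 0.025]]
carrier_1 [[0.554, 0.195, 0.007], [0.553, 0.231, 0.004], [0.55, 0.151, 0.009]]
vial_1 [[0.551, 0.231, 0.015], [0.551, 0.194, 0.015], [0.55, 0.149, 0.009]]
bolt_tab []
[[-0.005  0.017  1.   ]
 [ 0.     1.    -0.017]
 [-1.     0.    -0.005]]
```

View pics/w2.png

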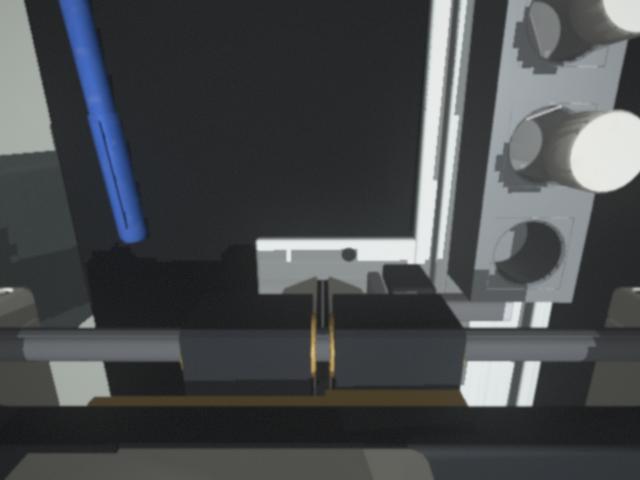

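Request:
arm_command(
  motion=[
    [0, 0, 0, -4, 0, 0, 0],
    [0, 0, 0, -16, 0, 0, 0],
    [0, 0, 0, -30, 0, 0, 0],
    [0, -40, 0, -10, 0, 0, 0],
    [0, -50, -30, 0, 0, 0, 0],
  ],
)

```text
clock: 14.38
position: [0.4122, 0.0543, 0.282]
ee_rot: [0.011, 1.573, -0.011]
force: [1.6, 0.6, 0.8]
width: 0.007
```

Request:
arm_command(
  motion=[
    [0, -30, -20, 0, 0, 0, 0],
    [0, 0, 0, 0, 0, 0, 0],
    [0, 0, 0, 0, 0, 0, 0],
  ],
)

```text
clock: 14.75
position: [0.4128, 0.0338, 0.3112]
ee_rot: [0.014, 1.571, -0.013]
force: [0.3, 0.4, -0.6]
width: 0.006
```

```bash
sed -i 's/abs(x-.47)<.045/abs(x-.475)<.025/' m.py; python3 m.py
```

```text
wrist 4612 y pct [0.093  0.1822]
tab [[0.4901, 0.0713, 0.0382], [0.4923, 0.084, 0.0443], [0.4963, 0.0965, 0.0464]]
top 510 y pct [0.0939 0.2673]
tab [[0.4909, 0.0867, 0.0384], [0.4938, 0.091, 0.0427], [0.4985, 0.0955, 0.047]]
[0.41279377 0.03375761 0.31122682] [ 0.28883908  0.38712503 -0.57374616] 14.75
lane_stop [[0.553, 0.253, 0.021]]
carrier_1 [[0.55, 0.11, 0.014], [0.548, 0.151, 0.011], [0.553, 0.232, 0.004], [0.487, 0.083, 0.025], [0.551, 0.15, 0.011]]
vial_1 [[0.553, 0.149, 0.01], [0.549, 0.232, 0.015], [0.551, 0.191, 0.013], [0.555, 0.231, 0.007]]
bolt_tab [[0.489, 0.082, 0.025]]
[[-0.     0.017  1.   ]
 [ 0.001  1.    -0.017]
 [-1.     0.001 -0.   ]]
```

View pics/w2.png

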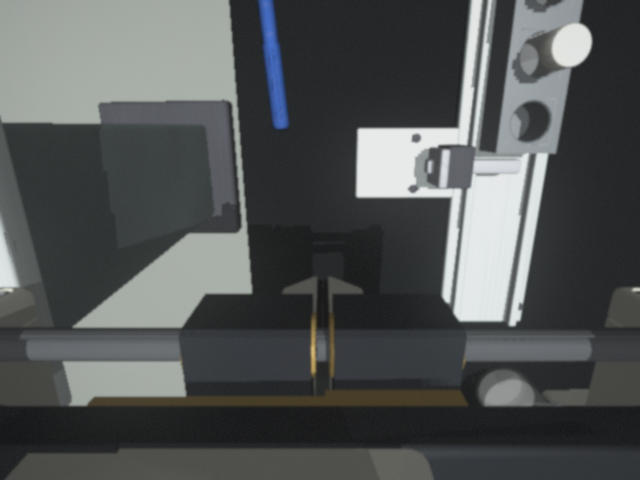

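View pics/t2c.png

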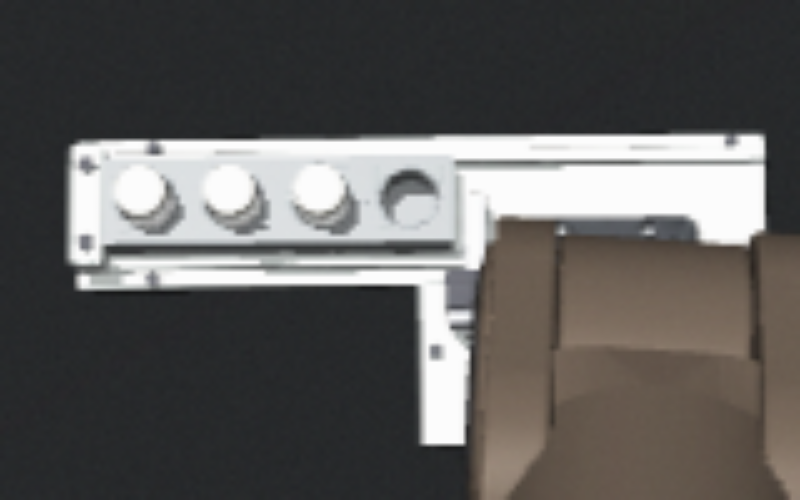

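The wrist view shows the bolt bar across the channel behind the last carrier, with its tab close to the guide (px ~450,165). The top view shows the carriers closed up against the stop (px 103 to 455), with the three vials upright.

```bash
python3 -c "
from cell import arm
print(arm.sign_off())"
```

```text
the job is handed in; nothing more can be done
None
```

I pushed the four carriers from behind with closed fingers until the row stalled against the end stop, then pushed the bolt home by the rear face of its tab. I backed the arm clear and handed the job in at about 15 s.

- **Carriers:** The row stalled where I predicted, with the push force rising from about 6 N to 15 N. The last pictures show it closed up against the stop, with the rear face at y ≈ 0.093 m against about 0.091 m expected, which is within calibration.
- **Bolt:** It also stalled where expected, at 10 N. The tab's rear face moved from x ≈ 0.459 m to 0.490 m, which puts the bolt at about 0.038 m. The bar lies across the channel behind the last carrier.
- **Vials:** All three stand upright in their wells.
- **Bystanders:** The arm stayed clear of them, but I did not measure their positions again at the end.
- **Checks that disagreed:** The carrier and vial detectors gave duplicate or stray hits in the last frame. One carrier hit fell on the bolt tab, one carrier was missing, and some heights were a few millimetres off. I relied on the depth data, the contact forces and the pictures instead.

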